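Fit the crank key on a cam clamp and clamp the board

TASK

Set the loose crank key on the flat-sided spindle of the clamping jig: turn the key so that its bore's flat lines up with the spindle's flat, and let it go fully home on the collar before you turn the spindle. Then turn the spindle clockwise (seen from above) with the key until the cam-driven jaw holds the board firmly against the fence, and let go, leaving the key on the spindle. Do not knock or push away the offcut that lies on the board.

Things in the scene. Friction and masses are not known exactly. Their poses are not given: they have to be found in the camera images.
- jig: Plywood clamping jig, fixed on the bench: base plate 230 x 290 x 15 mm. Origin: on the bench top under the axis of the upright spindle, z up. The base runs 115 mm either way along x and from -60 to +230 mm along y. Two low wooden guide blocks (tops 35 mm above the bench) stand at y = 38 to 50 mm.
- fence (a point): Middle of the inner face of the jig's fixed wooden fence (198 mm from the spindle axis along the jig's +y; the face looks to -y). Fence 200 mm long, 24 mm thick, top 48 mm above the bench. Axes as the jig's.
- spindle (a joint): Spindle angle, rad, 0 to 1.5 (stops at both ends); grows clockwise seen from above; starts at 0 to 0.3, jaw open. It stays where left (friction 0.35 N m). Its eccentric cam pushes the jaw 12 mm per rad; the jaw meets the board, pressed to the fence, at 1.1; from 1.25 to 1.5 it holds firmly. Under load the loosely fitting key runs 0.2 to 0.3 rad ahead of the spindle.
- spindle_seat (a point): Centre of the top of the spindle's round collar (40 mm across), 41 mm above the bench, on the spindle's axis; the key's hub comes to rest on it. Turns with the spindle: z up, x points the way the spindle's one flat faces: at spindle = 0 turned 0.2 rad clockwise from the jig's x axis, otherwise by 0.2 plus the joint value.
- spindle_top (a point): Centre of the top end of the bare steel spindle, 30 mm above the collar. D-shaped: 28 mm across, with one flat 8 mm from the axis; the last 3 mm are tapered. Axes as spindle_seat.
- jaw: Wooden sliding jaw, T-shaped, 130 mm wide, top 40 mm above the bench. Origin: foot of the face that rests on the cam; axes as the jig's. On its front is a sprung pressure plate (4 N per mm, up to 6 mm) whose face is 55.3 mm in +y from the origin when free. The cam drives the jaw along the jig's +y towards the board; it has no grip and is not moved by hand.
- board: Dark wooden board 170 x 110 x 24 mm lying loose on the jig's base between jaw and fence, 1 to 6 mm off the fence at the start. Origin: centre of its underside; x along its length, y across it towards the fence. Against the fence its origin is 143.4 mm from the spindle axis along the jig's y.
- key: Loose aluminium crank key, about 350 g, standing on the bench on its open hub. Origin: centre of the hub's underside, z up. Square hub 44 x 44 mm, 44 mm tall; can be gripped across its two y faces (44 mm) below the arm. From its top a flat arm (20 mm wide, 33 to 44 mm above the underside) runs along +x to 114 mm.
- key_bore (a point): Blind end of the key's D bore, on the hub's axis, 33 mm above its underside. The bore opens downward, is 30 mm wide, and has its flat wall 9 mm from the axis on the key's +x side, the arm's side: so the arm must point the way the spindle's flat faces. It goes on in that one direction only, to within about 5 degrees. Axes as the key's.
- key_knob (a point): Middle of the upright black knob at the end of the key's arm, 101 mm from the hub's axis; knob 20 mm across, its top 78 mm above the hub's underside. Axes as the key's.
- hex_offcut: Hexagonal wooden offcut 60 mm across corners, 20 mm thick, lying on the board. Origin: centre of its underside. Not part of the work.
Mind the look-alikes: they are no part of the job. There is more than one size of the key; the job needs the larger.

How it is judged (in metres and radians):
On the way:
1. the key is fully home on the collar of the spindle, flat to flat, while the jaw is still open (horizontal distance between key and spindle_seat below 0.004 m and z of key in the frame of spindle_seat below 0.003 m and angle between the x axis of key and the x axis of spindle_seat, either way round below 0.25 rad and value of joint spindle below 0.8 rad), for 0.2 s.
At the end, for the whole second after the job is handed in: The key stands upright (within 0.1 rad) and fully home on the spindle (underside within 3 mm of the collar, within 4 mm of the axis), the spindle is turned beyond 1.0 rad, the jaw presses the board with more than 5 N, the board is within 2 mm of the fence, and all is at rest (horizontal distance between key and spindle_seat below 0.004 m and z of key in the frame of spindle_seat below 0.003 m and angle between key's own z axis and vertical below 0.1 rad and contact force between jaw and board above 5 N and y of board in the frame of jig above 0.1415 m and value of joint spindle above 1 rad and linear speed of board below 0.01 m/s and linear speed of key below 0.02 m/s); the robot touches nothing.
It fails at once if the offcut on the board is knocked off or pushed away (distance of hex_offcut from where it was at the start of the episode above 0.04 m).
It also fails if it takes over 64 s, if anything falls off the work surface, if the arm or the gripper's body presses on something with over 40 N, if the wrist force passes 120 N, or if a joint passes its speed limit or range.

ROBOT

A 6-joint arm with a two-finger parallel gripper is mounted at the origin on the work surface. World frame = base frame: x ahead of the robot, y to its left, z up, the work surface at z = 0. Lengths are in m, angles in degrees, forces in N, time in s.
With the tool pointing down it reaches from about 0.35 to 0.875 m from the base axis. Payload 4.2 kg.
Tool frame: the origin (TCP) lies at the very end of the fingers, on their centre line; the grasp point (between the pads) lies 19 mm behind it (r.grip_point_offset is the distance from the TCP to the grasp point, in m); z points along the fingers, y is the line along which they close (so a half turn about z gives the same grasp; the last joint's range is limited). The gripper opens to 87 mm and grips with 3 to 60 N. Pads are 19 mm wide; open, the fingers measure 117 mm over their backs; the gripper's body (75 mm by 190 mm) begins 51 mm behind the grasp point.
Start: joints at [-54.74, 22.042, 0.453, 0, -68.411, -14.817], TCP at [0.218, -0.586, 0.223] pointing down, gripper open.
Joint ranges: [-179.83, 179.83], [-69.29, 118.12], [-61.27, 80.66], [-181.25, 117.63], [-171.15, -9.14], [-177.46, 177.46]. Speed limits (degrees/s): [159.86, 159.86, 180, 180, 180, 180].

INTERFACE

Orientations are given as a 3x3 rotation matrix whose columns are the frame's x, y, z axes.
In Python, from station import r, cams gives the robot as it stands. The module is installed in compiled form; this text tells all that it offers.
- The arm moves only by the shell command python3 -m handwheel 'ROWS'. ROWS is JSON, a list that holds one entry, the list of rows, each a list of 7 numbers: the turn, a rotation vector about the tool's x, y, z in units of 6 degrees (1.0 is 6 degrees), then the shift along the tool's x, y, z in m, then the finger opening in m, from 0 to 0.087. In form: [[[ax, ay, az, x, y, z, jaw], ...]]. A call has 1 to 12 rows; each row shifts and turns the commanded pose from where the row before left it, along the tool's axes as they then stand; what a row does not reach is not made up. A row lasts 1/10 s, in which the tool goes at most 50 mm and 8.59 degrees, less where a joint would pass 70% of its speed; a pose out of reach is approached as far as the arm can. A call with a gripper value outside its range is refused whole. The fingers move at their own pace and stop on an object; the grip force is fixed at half the most. Time passes only in rows, so rows that do not move let the fingers close. It gives the time, the measured TCP pose, the force, the opening and the grip force at its end, in the units of the state.
- r.sense(): the state, without advancing time (a new reading comes with each control period).
- cams.capture(name): name is "scene" or "top"; returns the picture (480x640x3 uint8, red, green, blue); there is no depth.
- cams.get_calibration(name): a dict with "camera_matrix" (3x3 intrinsics, pixels), "rvec" (rotation vector, rad) and "tvec" (3), from world to camera coordinates, as OpenCV has them. Camera axes: x right, y down, z forward; pixel columns grow to the right and rows downward; lengths in m; the calibration is good to about 2 mm. A picture is of the moment at which its call begins. get_calibration takes no time and is no camera call.
- r.finish_job(): hands the job in; it is judged then, once.
The state is a dict: "time_s": time; "joints": joint angles; "joint_velocities": joint speeds; "effort": joint torques, N m; "tcp_pos": TCP position; "ee_rot": TCP orientation; "wrist_force": force on the tool from outside, world axes, zero at the start; "moment": the same for the moment, N m; "gripper_width": opening from 0.0 (shut) to 1.0 (fully open); "gripper_force": force on a finger pad.
Only numpy, scipy, OpenCV 4.12 (cv2) and the standard library are available. Lean on these libraries where they do the work, as an engineer would, in place of code of your own. Each camera call takes 0.05 s, during which the arm holds its last target. There are 200 camera calls.

## Working session

There is one attempt and no reset: what is moved stays moved. The work goes in short steps, Python scripts to look and compute and a shell command to move; the robot and the scene stay as the last step left them, time stands still between calls to the robot, and variables do not carry over. Pictures are saved under pics/ and viewed, at most 10 in all, crops included, and the job is handed in when it is done.

```bash
mkdir -p pics
python3 - <<'E'
from station import r,cams
import cv2,numpy as np
for n in("scene","top"):
    cv2.imwrite(f"pics/{n}0.png",cams.capture(n)[:,:,::-1])
    c=cams.get_calibration(n);R=cv2.Rodrigues(np.array(c["rvec"]))[0];print(n,np.array(c["camera_matrix"]).round(1).tolist(),(-R.T@np.array(c["tvec"]).ravel()).round(3),R.round(2).tolist())
s=r.sense();print(s["tcp_pos"],s["ee_rot"],s["time_s"],r.grip_point_offset)
E
```

```text
scene [[518.2, 0.0, 318.9], [0.0, 518.2, 247.9], [0.0, 0.0, 1.0]] [0.941 0.236 0.881] [[-0.55, 0.83, -0.01], [0.67, 0.44, -0.59], [-0.49, -0.33, -0.81]]
top [[473.1, 0.0, 313.0], [0.0, 473.1, 238.7], [0.0, 0.0, 1.0]] [ 0.404 -0.071  1.043] [[0.0, -1.0, -0.01], [-1.0, -0.0, -0.08], [0.08, 0.01, -1.0]]
[ 0.21810509 -0.58511398  0.22156   ] [[-9.37076783e-01 -3.49122390e-01 -8.12650561e-04]
 [-3.49123317e-01  9.37074952e-01  1.85569525e-03]
 [ 1.13649725e-04  2.02264419e-03 -9.99997948e-01]] 0.1 0.0187
```

View pics/scene0.png

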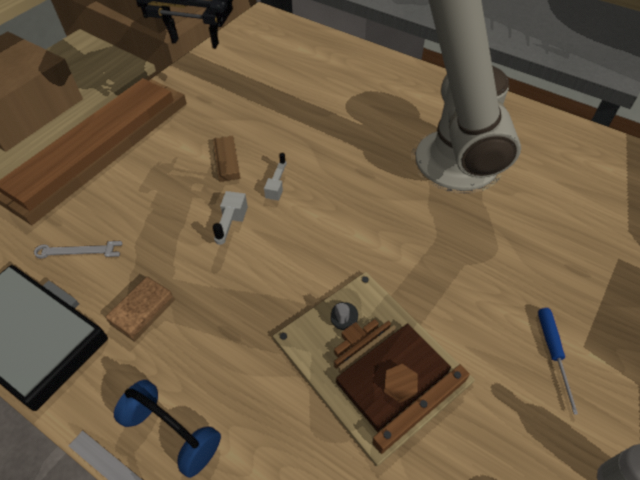

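View pics/top0.png

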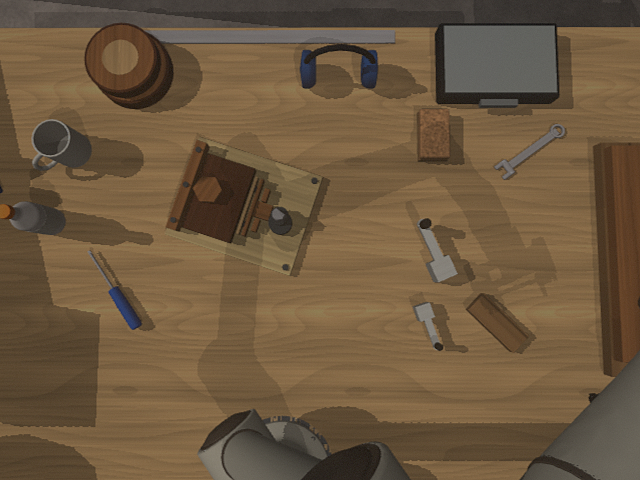

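The top view shows the larger key with its hub near (441,268) and knob near (425,224). The small look-alike is at (428,320), the spindle at (280,222), and the jig's fence on the left at (188,185). In the scene view the big key's hub is at (233,203) and the spindle at (343,315).

```bash
cat > h.py <<'E'
from station import r,cams
import cv2,numpy as np
def ray(n,uv):
    c=cams.get_calibration(n);R=cv2.Rodrigues(np.array(c["rvec"]))[0];t=np.array(c["tvec"]).ravel()
    p=cv2.undistortPoints(np.array(uv,float).reshape(1,1,2),np.array(c["camera_matrix"]),None).ravel()
    return -R.T@t,R.T@np.r_[p,1]
def plane(n,uv,z):
    o,d=ray(n,uv);return o+d*(z-o[2])/d[2]
def proj(n,P):
    c=cams.get_calibration(n);return cv2.projectPoints(np.array(P,float).reshape(-1,1,3),np.array(c["rvec"]),np.array(c["tvec"]),np.array(c["camera_matrix"]),None)[0].reshape(-1,2)
def tri(a,b):
    (o,d),(p,e)=ray("top",a),ray("scene",b)
    s=np.linalg.lstsq(np.c_[d,-e],p-o,rcond=None)[0];return (o+d*s[0]+p+e*s[1])/2
def tiles(path,ts,w=400,h=300):
    # ts: (image,u0,v0,width): 4 tiles, 4:3
    o=[cv2.resize(im[v:v+int(k*h/w),u:u+k],(w,h),interpolation=cv2.INTER_CUBIC) for im,u,v,k in ts]
    cv2.imwrite(path,np.vstack([np.hstack(o[i:i+2]) for i in range(0,len(o),2)]))
E
python3 - <<'E'
from h import *
t=cv2.imread("pics/top0.png");s=cv2.imread("pics/scene0.png")
tiles("pics/m1.png",[(t,395,210,100),(t,230,175,100),(s,190,175,100),(s,300,275,100)])
E
```

```text
(no output)
```

View pics/m1.png

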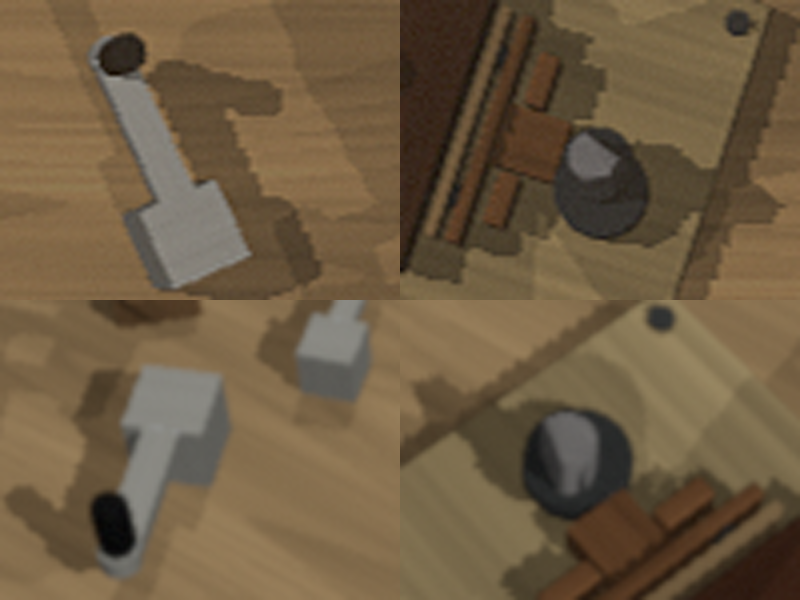

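Run:
```python
from h import *
t=cv2.imread("pics/top0.png");s=cv2.imread("pics/scene0.png")
g=lambda im:(255*(im/255.)**.5).astype(np.uint8)
tiles("pics/m2.png",[(g(t),260,200,40),(g(s),322,297,40),(g(t),160,130,180),(g(t),410,210,80)])
for uv in [(203,137),(328,180),(290,274),(166,228)]: print(plane("top",uv,.015).round(4))
```

```text
[0.7166 0.1806 0.015 ]
[ 0.6199 -0.0972  0.015 ]
[ 0.4132 -0.0147  0.015 ]
[0.5131 0.2573 0.015 ]
```

View pics/m2.png

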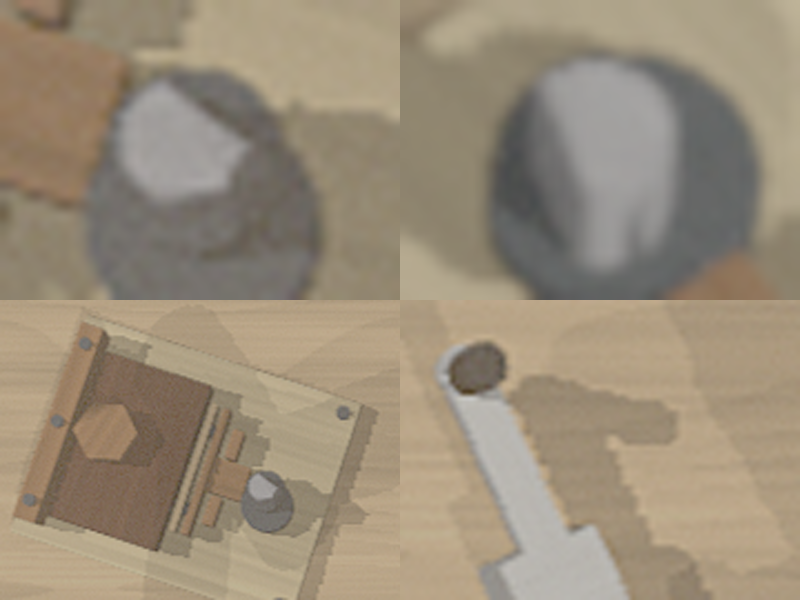

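The zoomed D-shaped top in the top view has its flat edge running from image (277,208) to (285,214.5), facing up-right, i.e. about -39° in world yaw. The jig yaw is about -20°, so the spindle is at about 0.13 rad. Next I compute the poses and check them with an overlay.

```bash
cat > est.py <<'E'
from h import *
t=cv2.imread("pics/top0.png");s=cv2.imread("pics/scene0.png")
# key: grey (low saturation, bright) blob in top view
hsv=cv2.cvtColor(t,cv2.COLOR_BGR2HSV)
m=((hsv[...,1]<45)&(hsv[...,2]>120)).astype(np.uint8);roi=np.zeros_like(m);roi[210:290,405:470]=1;m&=roi
n,l,st,c=cv2.connectedComponentsWithStats(m);i=1+st[1:,4].argmax();b=(l==i).astype(np.uint8)
hub=cv2.morphologyEx(b,cv2.MORPH_OPEN,np.ones((13,13),np.uint8));(hc,hs,ha)=cv2.minAreaRect(np.argwhere(hub)[:,::-1].astype(np.float32))
v,u=np.nonzero(b&~cv2.dilate(hub,np.ones((5,5),np.uint8)));vx,vy,x0,y0=cv2.fitLine(np.c_[u,v].astype(np.float32),cv2.DIST_HUBER,0,.01,.01).ravel()
H=plane("top",hc,.044);a=plane("top",(x0,y0),.044);e=plane("top",(x0-20*vx*np.sign(-vy),y0-20*abs(vy)),.044)
print("hub",hc,hs,ha,H.round(4),"line yaw",np.degrees(np.arctan2(vx*np.sign(-vy)*-1,abs(vy))))
print("arm centroid yaw",np.degrees(np.arctan2(*(a-H)[1::-1])))
S=plane("top",(278.5,214.2),.071);print("spindle",S.round(4))
E
python3 est.py
python3 - <<'E'
from h import *
d=np.radians
def D(c,y,z):
    a=np.linspace(np.arccos(8/14),2*np.pi-np.arccos(8/14),30)+y
    return np.c_[c[0]+.014*np.cos(a),c[1]+.014*np.sin(a),0*a+z]
def C(c,z): return np.c_[c[0]+.02*np.cos(np.linspace(0,6.28,40)),c[1]+.02*np.sin(np.linspace(0,6.28,40)),np.full(40,z)]
def rot(c,y,P):
    P=np.array(P,float);k=np.array([[np.cos(y),-np.sin(y)],[np.sin(y),np.cos(y)]]);return np.c_[P[:,:2]@k.T+c[:2],P[:,2]]
import io,contextlib
with contextlib.redirect_stdout(io.StringIO()): from est import H,S,a
yk=d(21.5);ts=[]
key=[[.022,-.022,.044],[.022,-.01,.044],[.101,-.01,.044],[.114,0,.044],[.101,.01,.044],[.022,.01,.044],[.022,.022,.044],[-.022,.022,.044],[-.022,-.022,.044]]
for n,k,j in(("top",(395,210),(260,200)),("scene",(190,175),(322,297))):
    im=cv2.imread(f"pics/{n}0.png");im=(255*(im/255.)**.6).astype(np.uint8)
    for o,w,Ps in((k,100,[rot(H,yk,key)]),(j,40,[D(S,d(-39),.071),C(S,.041)])):
        f=400/w;c=cv2.resize(im[o[1]:o[1]+int(w*.75),o[0]:o[0]+w],(400,300),interpolation=cv2.INTER_CUBIC)
        for P in Ps: cv2.polylines(c,[((proj(n,P)-o+.5)*f).astype(np.int32)],True,(0,0,255),1)
        ts.append(c)
cv2.imwrite("pics/m3.png",np.vstack([np.hstack(ts[:2]),np.hstack(ts[2:])]))
E
```

```text
hub (443.5, 266.5) (19.0, 17.0) 90.0 [ 0.4293 -0.3394  0.044 ] line yaw 23.492119
arm centroid yaw 26.53781798739291
spindle [0.5362 0.0068 0.071 ]
```

View pics/m3.png

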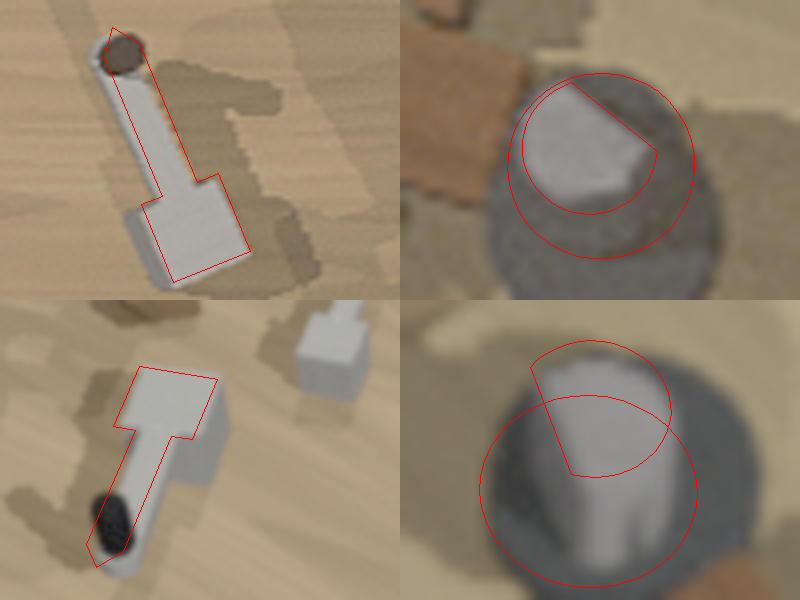

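Run:
```python
from h import *
def rep(name,a,b,z):
    P=tri(a,b);print(name,P.round(4),"top@z",plane("top",a,z).round(4),"scene@z",plane("scene",b,z).round(4))
rep("hub",(443.6,268.4),(232.9,200.6),.044)
# hub corners in top view, metres
c=np.array([[215,182],[250,255],[172,289],[143,210]])/4+[395,210]-.4
w=[plane("top",p,.044)[:2] for p in c]
for i in range(4):
    e=w[(i+1)%4]-w[i];print(np.linalg.norm(e).round(4),(np.degrees(np.arctan2(e[1],e[0]))%90).round(1))
k=plane("top",(395+122/4,210+55/4),.078);h=plane("top",(443.6,268.4),.044);print("knob yaw",np.degrees(np.arctan2(k[1]-h[1],k[0]-h[0])),np.hypot(*(k-h)[:2]))
k=plane("scene",(190+108/4,175+(497-300)/4),.078);h=plane("scene",(232.9,200.6),.044);print("knob top scene",k.round(4),np.degrees(np.arctan2(k[1]-h[1],k[0]-h[0])),np.hypot(*(k-h)[:2]))
rep("spin",(278.2,213.8),(341.8,308.2),.071)
```

```text
hub [ 0.4249 -0.3402  0.0383] top@z [ 0.4254 -0.3396  0.044 ] scene@z [ 0.428  -0.3352  0.044 ]
0.0422 24.6
0.045 23.4
0.0438 19.2
0.041 21.2
knob yaw 26.04655748820708 0.10077336329331073
knob top scene [ 0.5152 -0.2986  0.078 ] 22.798710223278768 0.09454557506034961
spin [0.5367 0.0082 0.0702] top@z [0.537  0.0074 0.071 ] scene@z [0.5367 0.0092 0.071 ]
```

```bash
python3 -m handwheel '[[[0,0,0,-0.035,0.02,0,0.087],[0,0,0,-0.035,0.02,0,0.087],[0,0,0,-0.035,0.02,0,0.087],[0,0,0,-0.035,0.02,0,0.087],[0,0,0,-0.035,0.02,0,0.087],[0,0,0,-0.035,0.02,0,0.087],[0,0,0,-0.035,0.02,0,0.087],[0,0,0,-0.035,0.02,0,0.087],[0,0,-1.33,0,0,0,0.087],[0,0,-1.33,0,0,0,0.087],[0,0,-1.33,0,0,0,0.087]]]'
python3 -c "
from h import *
s=r.sense();R=np.array(s['ee_rot']);print(s['joints'],np.degrees(np.arctan2(R[1,0],R[0,0])))"
```

```text
time_s: 1.2
tcp_pos: [0.4249, -0.3372, 0.2221]
ee_rot: [[-0.71, -0.704, -0.001], [-0.704, 0.71, 0.001], [0.0, 0.001, -1.0]]
wrist_force: [-0.4, 0.8, -0.2]
gripper_width: 0.999
gripper_force: 0.0
[-2.13094602e+01  1.40617034e+01 -1.12004625e+01 -1.58884320e-02
 -6.48008688e+01 -2.39111945e+01] -135.2274205046203
```

```bash
python3 -m handwheel '[[[0,0,-1.33,0,0,0,0.087],[0,0,-1.33,0,0,0,0.087],[0,0,-1.33,0,0,0,0.087],[0,0,-1.33,0,0,0,0.087],[0,0,-1.33,0,0,0,0.087],[0,0,-1.33,0,0,0,0.087],[0,0,-1.33,0,0,0,0.087],[0,0,-1.33,0,0,0,0.087],[0,0,-1.33,0,0,0,0.087],[0,0,-1.33,0,0,0,0.087],[0,0,-1.33,0,0,0,0.087],[0,0,-1.33,0,0,0,0.087]]]' >/dev/null
python3 -m handwheel '[[[0,0,-1.33,0,0,0,0.087],[0,0,-1.33,0,0,0,0.087],[0,0,-1.33,0,0,0,0.087],[0,0,-1.33,0,0,0,0.087],[0,0,-1.33,0,0,0,0.087],[0,0,-1.33,0,0,0,0.087],[0,0,-1.33,0,0,0,0.087],[0,0,-1.33,0,0,0,0.087],[0,0,0,0,0,0.04,0.087],[0,0,0,0,0,0.04,0.087],[0,0,0,0,0,0.04,0.087],[0,0,0,0,0,0.0,0.087]]]'
python3 - <<'E'
from h import *
s=r.sense();R=np.array(s['ee_rot']);print(s['joints'],np.degrees(np.arctan2(R[1,0],R[0,0])))
tiles("pics/m4.png",[(cams.capture("top")[:,:,::-1],370,170,160),(cams.capture("scene")[:,:,::-1],150,120,160)])
E
```

```text
time_s: 3.6
tcp_pos: [0.4205, -0.3357, 0.0971]
ee_rot: [[0.914, 0.405, -0.012], [0.405, -0.914, 0.006], [-0.008, -0.011, -1.0]]
wrist_force: [0.1, 0.6, -0.5]
gripper_width: 1.0
gripper_force: 0.0
[-2.13798478e+01  2.13341906e+01 -2.08077619e+01 -1.16209162e-01
 -4.86189395e+01  1.35360471e+02] 23.90570978273116
```

View pics/m4.png

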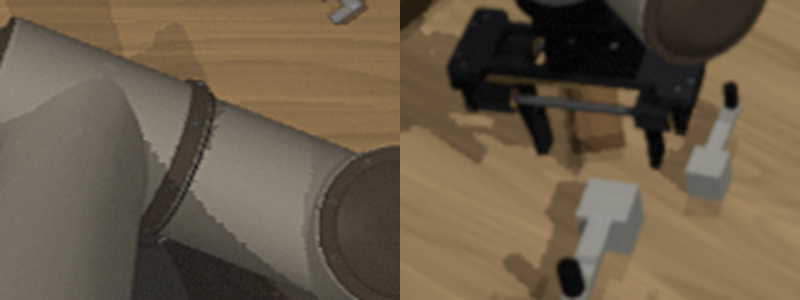

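The tool is upright above the key in the scene view: the fingers, at tile x 540–655, straddle the hub's line and the small key is clear. Next I descend and grip.

```bash
python3 -m handwheel '[[[-0.1,0.08,0,0.004,0.005,0,0.087],[0,0,0,0,0,0.03,0.087],[0,0,0,0,0,0.03,0.087],[0,0,0,0,0,0.02,0.087],[0,0,0,0,0,0.01,0.087],[0,0,0,0,0,0,0.087]]]'
```

```text
time_s: 4.3
tcp_pos: [0.4322, -0.3417, 0.0129]
ee_rot: [[0.914, 0.407, 0.013], [0.407, -0.914, -0.007], [0.009, 0.011, -1.0]]
wrist_force: [-0.4, -0.1, 0.7]
gripper_width: 1.002
gripper_force: 0.0
```

```bash
python3 -m handwheel '[[[0,0,0,0,0,0,0.03],[0,0,0,0,0,0,0.03],[0,0,0,0,0,0,0.03],[0,0,0,0,0,0,0.03],[0,0,0,0,0,0,0.03],[0,0,0,0,0,0,0.03],[0,0,0,0,0,0,0.03],[0,0,0,0,0,0,0.03]]]'
```

```text
time_s: 5.1
tcp_pos: [0.4307, -0.3407, 0.0125]
ee_rot: [[0.914, 0.406, 0.01], [0.406, -0.914, -0.005], [0.007, 0.009, -1.0]]
wrist_force: [-1.9, 3.6, 5.1]
gripper_width: 0.508
gripper_force: 30.0
```

```bash
python3 -m handwheel '[[[0.1,-0.08,0,0,0,-0.03,0.03],[0,0,0,0,0,-0.04,0.03],[0,0,0,0,0,-0.04,0.03],[0,0,0,0.026,-0.03,0,0.03],[0,0,0,0.026,-0.03,0,0.03],[0,0,0,0.026,-0.03,0,0.03],[0,0,0,0.026,-0.03,0,0.03],[0,0,0,0.026,-0.03,0,0.03],[0,0,0,0.026,-0.03,0,0.03],[0,0,0,0.026,-0.03,0,0.03],[0,0,0,0.026,-0.03,0,0.03],[0,0,0,0.026,-0.03,0,0.03]]]'
python3 -m handwheel '[[[0,0,1.3,0,0,0,0.03],[0,0,1.3,0,0,0,0.03],[0,0,1.3,0,0,0,0.03],[0,0,1.3,0,0,0,0.03],[0,0,1.3,0,0,0,0.03],[0,0,1.3,0,0,0,0.03],[0,0,1.3,0,0,0,0.03],[0,0,1.3,0,0,0,0.03],[0,0,0,0,0,0,0.03],[0,0,0,0,0,0,0.03]]]'
python3 - <<'E'
from h import *
s=r.sense();R=np.array(s['ee_rot']);print(s['joints'].round(1),np.degrees(np.arctan2(R[1,0],R[0,0])),s['wrist_force'])
t=cams.capture("top")[:,:,::-1];c=cams.capture("scene")[:,:,::-1];cv2.imwrite("pics/t5.png",t);cv2.imwrite("pics/s5.png",c)
tiles("pics/m5.png",[(t,210,130,160),(c,240,200,160)])
E
```

```text
time_s: 6.3
tcp_pos: [0.5353, 0.0021, 0.1216]
ee_rot: [[0.914, 0.406, -0.001], [0.406, -0.914, -0.0], [-0.001, -0.0, -1.0]]
wrist_force: [0.8, 0.2, -4.9]
gripper_width: 0.498
gripper_force: 30.0
time_s: 7.3
tcp_pos: [0.5351, 0.0005, 0.1219]
ee_rot: [[0.785, -0.619, -0.001], [-0.619, -0.785, -0.0], [-0.0, 0.0, -1.0]]
wrist_force: [-0.7, -0.5, -3.9]
gripper_width: 0.504
gripper_force: 30.0
[ 17.4  19.  -20.2  -0.  -50.9  34.3] -38.26983479786704 [-0.67146172 -0.51878912 -3.8531326 ]
```

View pics/m5.png

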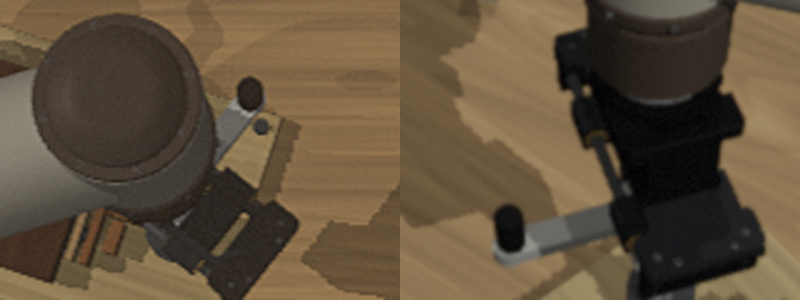

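In the top view the knob is at about image (310,166). In the scene view its top is at about (283.6,285.2). The key is held level and the arm points the way the flat faces. I use the knob to find where the hub sits in the grip.

Run:
```python
from h import *
s=r.sense();T=np.array(s['tcp_pos']);R=np.array(s['ee_rot'])
for im,n,roi in(("t5","top",(300,155,320,176)),("s5","scene",(275,278,292,302))):
    g=cv2.imread(f"pics/{im}.png").max(2);u0,v0,u1,v1=roi
    b=(g[v0:v1,u0:u1]<75);v,u=np.nonzero(b);print(n,"dark n",b.sum(),"c",u.mean()+u0,v.mean()+v0,"box",u.min()+u0,u.max()+u0,v.min()+v0,v.max()+v0)
    # knob middle height: centre of visible knob (44..78 above underside)
    P=plane(n,(u.mean()+u0,v.mean()+v0),T[2]-.0125+(.066 if n=="top" else .062));print(n,P.round(4),"tool frame",(R.T@(P-T)).round(4))
    K=T+R@np.array([.101,0,0]);K[2]=T[2]-.0125+.064;print("expected px if centred",proj(n,K).round(1))
a=(310,166.5);
```

```text
top dark n 116 c 309.63793103448273 167.39655172413794 box 305 314 161 174
top [ 0.6099 -0.0589  0.1757] tool frame [ 0.0955  0.0003 -0.0535]
expected px if centred [[311.3 165.3]]
scene dark n 209 c 283.4066985645933 290.7799043062201 box 277 289 281 300
scene [ 0.6114 -0.0578  0.1717] tool frame [ 0.096  -0.0015 -0.0495]
expected px if centred [[280.1 290.2]]
```

```bash
python3 -m handwheel '[[[0,0,0.1,0.0018,-0.0068,0,0.03],[0,0,0,0,0,0.017,0.03],[0,0,0,0,0,0.017,0.03],[0,0,0,0,0,0,0.03],[0,0,0,0,0,0,0.03]]]'; python3 -m handwheel '[[[0,0,0,0,0,0.002,0.03],[0,0,0,0,0,0.002,0.03],[0,0,0,0,0,0.002,0.03],[0,0,0,0,0,0,0.03]]]'
```

```text
time_s: 7.9
tcp_pos: [0.5414, 0.0049, 0.0887]
ee_rot: [[0.777, -0.629, 0.0], [-0.629, -0.777, -0.0], [0.0, 0.0, -1.0]]
wrist_force: [-0.1, -0.1, -2.4]
gripper_width: 0.506
gripper_force: 30.0
time_s: 8.3
tcp_pos: [0.5408, 0.0048, 0.0825]
ee_rot: [[0.777, -0.63, -0.0], [-0.63, -0.777, 0.0], [-0.0, 0.0, -1.0]]
wrist_force: [-0.0, 0.2, -3.5]
gripper_width: 0.501
gripper_force: 30.0
```

```bash
python3 -m handwheel '[[[0,0,0,0,0,0.001,0.03],[0,0,0,0,0,0.001,0.03],[0,0,0,0,0,0,0.03]]]'; python3 -m handwheel '[[[0,0,0,0,0,0.001,0.03],[0,0,0,0,0,0.001,0.03],[0,0,0,0,0,0,0.03]]]'
```

```text
time_s: 8.6
tcp_pos: [0.5408, 0.0048, 0.0804]
ee_rot: [[0.777, -0.63, -0.0], [-0.63, -0.777, -0.0], [-0.0, 0.0, -1.0]]
wrist_force: [-0.8, 0.0, -4.3]
gripper_width: 0.503
gripper_force: 30.0
time_s: 8.9
tcp_pos: [0.5408, 0.0048, 0.0784]
ee_rot: [[0.777, -0.63, -0.0], [-0.63, -0.777, -0.0], [-0.0, 0.0, -1.0]]
wrist_force: [-0.8, 0.1, -3.1]
gripper_width: 0.506
gripper_force: 30.0
```

```bash
python3 -m handwheel '[[[0,0,0,0,0,0.001,0.03],[0,0,0,0,0,0.001,0.03],[0,0,0,0,0,0,0.03]]]'; python3 -m handwheel '[[[0,0,0,0,0,0.001,0.03],[0,0,0,0,0,0.001,0.03],[0,0,0,0,0,0.001,0.03],[0,0,0,0,0,0,0.03]]]'
```

```text
time_s: 9.2
tcp_pos: [0.5408, 0.0048, 0.0764]
ee_rot: [[0.777, -0.63, -0.0], [-0.63, -0.777, -0.0], [-0.0, 0.0, -1.0]]
wrist_force: [0.5, -0.2, -3.4]
gripper_width: 0.502
gripper_force: 30.0
time_s: 9.6
tcp_pos: [0.5408, 0.0048, 0.0734]
ee_rot: [[0.777, -0.63, -0.0], [-0.63, -0.777, -0.0], [-0.0, 0.0, -1.0]]
wrist_force: [0.3, 0.8, -3.6]
gripper_width: 0.505
gripper_force: 30.0
```

```bash
python3 -m handwheel '[[[0,0,0,0,0,0.002,0.03],[0,0,0,0,0,0.002,0.03],[0,0,0,0,0,0.002,0.03],[0,0,0,0,0,0.002,0.03],[0,0,0,0,0,0.002,0.03],[0,0,0,0,0,0,0.03]]]'; python3 -m handwheel '[[[0,0,0,0,0,0.002,0.03],[0,0,0,0,0,0.002,0.03],[0,0,0,0,0,0.002,0.03],[0,0,0,0,0,0.001,0.03],[0,0,0,0,0,0.001,0.03],[0,0,0,0,0,0.001,0.03],[0,0,0,0,0,0,0.03]]]'
```

```text
time_s: 10.2
tcp_pos: [0.5406, 0.0048, 0.0632]
ee_rot: [[0.777, -0.63, -0.001], [-0.63, -0.777, -0.0], [-0.0, 0.001, -1.0]]
wrist_force: [-0.5, 0.3, -3.9]
gripper_width: 0.507
gripper_force: 30.0
time_s: 10.9
tcp_pos: [0.5408, 0.0048, 0.0544]
ee_rot: [[0.777, -0.63, -0.0], [-0.63, -0.777, -0.0], [-0.0, 0.0, -1.0]]
wrist_force: [-1.1, -0.2, -4.1]
gripper_width: 0.504
gripper_force: 30.0
```

```bash
python3 -m handwheel '[[[0,0,0,0,0,0.001,0.03],[0,0,0,0,0,0.001,0.03],[0,0,0,0,0,0,0.03]]]'; python3 -m handwheel '[[[0,0,0,0,0,0,0.06],[0,0,0,0,0,0,0.065],[0,0,0,0,0,0,0.065],[0,0,0,0,0,0,0.065],[0,0,0,0,0,0,0.065]]]'
```

```text
time_s: 11.2
tcp_pos: [0.541, 0.0048, 0.0536]
ee_rot: [[0.777, -0.629, 0.0], [-0.629, -0.777, -0.0], [0.0, -0.0, -1.0]]
wrist_force: [-1.8, 0.6, 3.9]
gripper_width: 0.502
gripper_force: 29.9
time_s: 11.7
tcp_pos: [0.541, 0.0048, 0.0525]
ee_rot: [[0.777, -0.63, 0.0], [-0.63, -0.777, 0.0], [0.0, -0.0, -1.0]]
wrist_force: [0.6, -0.6, 0.1]
gripper_width: 0.74
gripper_force: 0.0
```

```bash
python3 -m handwheel '[[[0,0,0,0,0,-0.014,0.065],[0,0,0,0,0,-0.03,0.065],[0,0,0,0.032,0,0,0.065],[0,0,0,0.032,0,0,0.065],[0,0,0,0.032,0,0,0.065],[0,0,0,0,0,0,0.04],[0,0,0,0,0,0,0.026],[0,0,0,0,0,0,0.026],[0,0,0,0,0,0,0.026],[0,0,0,0,0,0,0.026]]]'
python3 - <<'E'
from h import *
t=cams.capture("top")[:,:,::-1];c=cams.capture("scene")[:,:,::-1]
tiles("pics/m6.png",[(t,210,130,160),(c,240,210,160)])
E
```

```text
time_s: 12.7
tcp_pos: [0.615, -0.055, 0.0968]
ee_rot: [[0.778, -0.629, 0.0], [-0.629, -0.778, 0.0], [0.0, -0.0, -1.0]]
wrist_force: [1.1, -0.2, 0.4]
gripper_width: 0.378
gripper_force: 0.0
```

View pics/m6.png

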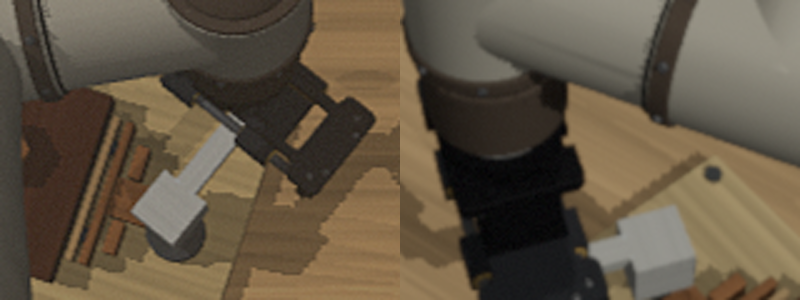

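The key sits level on the spindle (hub at tile (170,205), collar below it) and the knob is between the fingers. I now turn clockwise about the hub axis, which lies 101 mm behind the tool along -x.

```bash
python3 -m handwheel '[[[0,0,0.65,-0.0002,0.0069,0,0.026],[0,0,0.65,-0.0002,0.0069,0,0.026],[0,0,0.65,-0.0002,0.0069,0,0.026],[0,0,0.65,-0.0002,0.0069,0,0.026],[0,0,0.65,-0.0002,0.0069,0,0.026],[0,0,0.65,-0.0002,0.0069,0,0.026],[0,0,0.65,-0.0002,0.0069,0,0.026],[0,0,0.65,-0.0002,0.0069,0,0.026],[0,0,0.65,-0.0002,0.0069,0,0.026],[0,0,0.65,-0.0002,0.0069,0,0.026],[0,0,0,0,0,0,0.026]]]'
python3 - <<'E'
from h import *
s=r.sense();R=np.array(s['ee_rot']);print(s['joints'].round(1),np.degrees(np.arctan2(R[1,0],R[0,0])),(np.array(s['tcp_pos'])-.101*R[:,0]).round(4), (R.T@np.array(s['wrist_force'])).round(1))
E
```

```text
time_s: 13.9
tcp_pos: [0.5589, -0.091, 0.0974]
ee_rot: [[0.208, -0.978, 0.004], [-0.978, -0.208, 0.0], [0.001, -0.004, -1.0]]
wrist_force: [2.3, 0.2, -0.6]
gripper_width: 0.3
gripper_force: 1.2
[  7.2  23.2 -17.6   0.  -48.9   4.9] -77.9793618503593 [0.5379 0.0078 0.0973] [ 0.3 -2.2  0.6]
```

```bash
python3 -m handwheel '[[[0,0,0.65,-0.0002,0.0069,0,0.026],[0,0,0.65,-0.0002,0.0069,0,0.026],[0,0,0.65,-0.0002,0.0069,0,0.026],[0,0,0.65,-0.0002,0.0069,0,0.026],[0,0,0.65,-0.0002,0.0069,0,0.026],[0,0,0.65,-0.0002,0.0069,0,0.026],[0,0,0.65,-0.0002,0.0069,0,0.026],[0,0,0.65,-0.0002,0.0069,0,0.026],[0,0,0,0,0,0,0.026]]]'
cat > st.py <<'E'
from h import *
s=r.sense();R=np.array(s['ee_rot']);print(np.degrees(np.arctan2(R[1,0],R[0,0])).round(1),(np.array(s['tcp_pos'])-.101*R[:,0]).round(4), (R.T@np.array(s['wrist_force'])).round(1))
E
python3 st.py; python3 -m handwheel '[[[0,0,0.65,-0.0002,0.0069,0,0.026],[0,0,0.65,-0.0002,0.0069,0,0.026],[0,0,0.65,-0.0002,0.0069,0,0.026],[0,0,0,0,0,0,0.026]]]'; python3 st.py
```

```text
time_s: 14.8
tcp_pos: [0.5041, -0.0882, 0.0972]
ee_rot: [[-0.327, -0.945, 0.002], [-0.945, 0.327, -0.0], [-0.0, -0.002, -1.0]]
wrist_force: [2.7, -1.5, 0.7]
gripper_width: 0.302
gripper_force: 1.3
-109.1 [0.5372 0.0073 0.0973] [ 0.6 -3.1 -0.7]
time_s: 15.2
tcp_pos: [0.4854, -0.0796, 0.0972]
ee_rot: [[-0.511, -0.86, 0.002], [-0.86, 0.511, -0.001], [-0.0, -0.002, -1.0]]
wrist_force: [1.9, -2.8, 0.3]
gripper_width: 0.3
gripper_force: 1.7
-120.7 [0.537  0.0072 0.0972] [ 1.5 -3.  -0.3]
```

```bash
python3 -m handwheel '[[[0,0,0.65,-0.0002,0.0069,0,0.026],[0,0,0.5,-0.0002,0.0053,0,0.026],[0,0,0,0,0,0,0.026],[0,0,0,0,0,0,0.026]]]'; python3 st.py
```

```text
time_s: 15.6
tcp_pos: [0.4754, -0.0729, 0.097]
ee_rot: [[-0.611, -0.792, 0.001], [-0.792, 0.611, -0.001], [-0.0, -0.001, -1.0]]
wrist_force: [2.5, -3.4, 1.5]
gripper_width: 0.295
gripper_force: 2.3
-127.6 [0.5371 0.0071 0.097 ] [ 1.2 -4.1 -1.5]
```

```bash
python3 -m handwheel '[[[0,0,0,0,-0.003,0,0.05],[0,0,0,0,0,0,0.06],[0,0,0,0,0,0,0.065],[0,0,0,0,0,-0.02,0.065],[0,0,0,0,0,-0.04,0.065],[0,0,0,0,0,-0.04,0.065],[0,0,0,0.05,0,0,0.065],[0,0,0,0.05,0,0,0.065],[0,0,0,0.05,0,0,0.065],[0,0,0,0.04,0,0,0.065],[0,0,0,0,0,0,0.065]]]'
python3 - <<'E'
from h import *
t=cams.capture("top")[:,:,::-1];c=cams.capture("scene")[:,:,::-1];cv2.imwrite("pics/t7.png",t);cv2.imwrite("pics/s7.png",c)
tiles("pics/m7.png",[(t,160,120,160),(c,260,250,180),(t,230,170,80),(c,300,280,100)])
E
```

```text
time_s: 16.7
tcp_pos: [0.3569, -0.2262, 0.1961]
ee_rot: [[-0.617, -0.787, -0.002], [-0.787, 0.617, 0.001], [0.001, 0.003, -1.0]]
wrist_force: [-0.1, -0.3, 0.4]
gripper_width: 0.741
gripper_force: 0.0
```

View pics/m7.png

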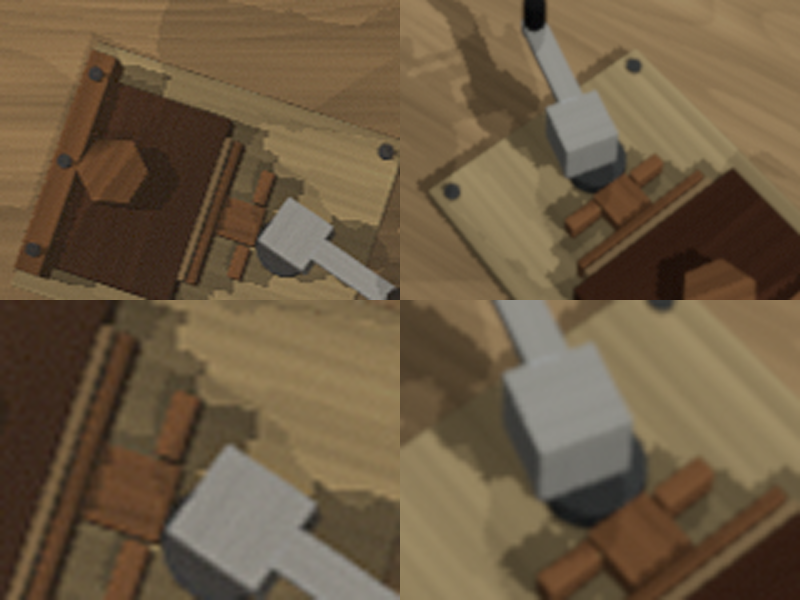

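The key sits home on the spindle, the board shows no gap at the fence, and the offcut is in place at tile (112,170). I check how far the jaw travelled between the first and current top views, using intensity profiles across the jaw bar.

Run:
```python
from h import *
S=np.array([.537,.0075]);y=np.radians(-20.2);ex=np.array([np.cos(y),np.sin(y)]);ey=np.array([-ex[1],ex[0]])
Y=np.arange(.04,.21,.001)
def prof(f,z,xs):
    im=cv2.imread(f).astype(np.float32);o=0
    for x in xs:
        uv=proj("top",np.c_[S+x*ex+Y[:,None]*ey,np.full(len(Y),z)]).astype(np.float32)
        o=o+cv2.remap(im,uv[:,0].reshape(-1,1),uv[:,1].reshape(-1,1),cv2.INTER_LINEAR)[:,0].astype(int)
    return o/len(xs)
xs=np.arange(.035,.06,.004)
for f in("pics/top0.png","pics/t7.png"):
    p=prof(f,.040,xs);g=p[:,2]-p[:,0]
    print(f);print([(int(round(Y[i]*1e3)),int(p[i,2]),int(g[i])) for i in range(0,70,2)]);print("fence end",[(int(round(Y[i]*1e3)),int(p[i,2]))for i in range(140,170,2)])
```

```text
pics/top0.png
[(40, 72, 35), (42, 81, 41), (44, 83, 42), (46, 83, 41), (48, 85, 44), (50, 86, 41), (52, 81, 35), (54, 76, 30), (56, 62, 26), (58, 47, 22), (60, 58, 31), (62, 76, 44), (64, 83, 49), (66, 81, 44), (68, 67, 29), (70, 49, 18), (72, 55, 22), (74, 86, 39), (76, 105, 49), (78, 99, 45), (80, 73, 31), (82, 43, 20), (84, 36, 18), (86, 48, 25), (88, 56, 29), (90, 57, 30), (92, 55, 30), (94, 56, 30), (96, 57, 31), (98, 57, 32), (100, 56, 29), (102, 56, 30), (104, 56, 30), (106, 56, 31), (108, 57, 30)]
fence end [(180, 67), (182, 65), (184, 64), (186, 63), (188, 61), (190, 57), (192, 51), (194, 47), (196, 48), (198, 50), (200, 50), (202, 54), (204, 79), (206, 100), (208, 105)]
pics/t7.png
[(40, 99, 44), (42, 104, 50), (44, 99, 49), (46, 97, 48), (48, 100, 50), (50, 98, 46), (52, 90, 38), (54, 86, 34), (56, 89, 36), (58, 96, 39), (60, 99, 41), (62, 98, 39), (64, 98, 40), (66, 99, 40), (68, 99, 40), (70, 85, 35), (72, 59, 26), (74, 50, 24), (76, 70, 38), (78, 84, 48), (80, 87, 49), (82, 70, 35), (84, 65, 28), (86, 93, 41), (88, 110, 50), (90, 89, 41), (92, 61, 30), (94, 57, 30), (96, 59, 30), (98, 59, 30), (100, 59, 30), (102, 59, 31), (104, 59, 31), (106, 59, 30), (108, 59, 31)]
fence end [(180, 66), (182, 67), (184, 69), (186, 71), (188, 69), (190, 62), (192, 54), (194, 52), (196, 53), (198, 54), (200, 51), (202, 55), (204, 82), (206, 105), (208, 110)]
```

The jaw bar moved about 14.7 mm and its plate about 11.2 mm. That means roughly 3.5 mm of plate compression, about 14 N, with the spindle at about 1.37 rad. I hand in the job.

```bash
python3 -c "
from station import r
print(r.finish_job())"
```

```text
the job is handed in; nothing more can be done
None
```

I set the key fully home on the spindle and turned it clockwise to about 1.37 rad; the job is handed in at about 17 s, but no verdict came back. From the last pictures I estimate the jaw presses the board with about 14 N; the board shows no gap at the fence, the offcut is still on it, and the gripper is clear.

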